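# Open the rotor bowl and hold its index plunger out

## Task

Take the round grey lid off the white rotor bowl by its steel tab: tip that edge up, lift the lid off and lay it flat, plug side down, on the middle of the square cork mat, without dropping it. Then grip the steel knob of the sprung index plunger inside the bowl, pull it straight up as far as it goes and finish holding it there: the program ends with the plunger still held fully out. Leave everything else on the bench where it stands.

Things in the scene. Friction and masses are not known exactly. Their poses are not given: they have to be found in the camera images.
- bowl: White open round rotor bowl, fixed, 164 mm outside diameter, 64 mm high, wall 5 mm. Origin at the centre of its underside. Inside is an aluminium rotor deck (top 18 mm above the bench; stays put) with wells, a hub nut and low white caps up to 24 mm above the bench. The index plunger stands on the deck 26 mm from the bowl's axis, on any side.
- plunger_knob (a point): Centre of the upright cylindrical steel plunger knob, 24 mm diameter, 26 mm tall, with two dark bands. Plunger home: this point is 43 mm above the bench, the knob's top 56 mm (8 mm below the rim), its underside 30 mm, above a 16 mm thick sleeve. Outward from its face, 39 mm are free to the bowl's wall, more elsewhere. Under the lid at the start.
- plunger (a joint): Travel of the plunger, m: 0 = home in its seat hole, 0.014 = fully pulled out (a hard stop). It slides straight up; the spring pulls it back with about 4 N at home, rising to about 9 N at the stop, and it snaps home if let go.
- lid_center (a point): Centre of the loose grey lid: a 168 mm disc 6 mm thick over a 144 mm plug 4 mm thick that sits in the bowl's 154 mm mouth; 0.2 to 0.36 kg. The point is 6 mm above the plug's underside, 4 mm below the disc's top. z: out of the lid's top; the tab is at the -x edge. On the closed bowl it is 66 mm above the bench; flat on the mat, 9 mm.
- tab_grip (a point): Grip point on the lid's upright steel tab, 66 mm from its centre along -x, 35 mm above lid_center. Tab 10 mm thick (lid x), 36 mm wide (lid y), reaching 15 mm above and 20 mm below this point. Hinged at its foot about the lid's y, 0.4 rad either way, lightly sprung upright: lifted straight up, the lid tips at this edge, then hangs 0.4 rad aslant, far edge low; it lies flat again when lowered.
- mat_top (a point): Centre of the top of the square cork mat on the bench, 210 x 210 mm, 3 mm thick, fixed; z up.
- weight: Small brass weight, 26 mm diameter, 43 mm tall; bystander. Origin at the centre of its underside.
- boat: Glass weighing boat, 80 x 55 x 16 mm; bystander. Origin at the centre of its underside.
- rack: Clear acrylic rack, 55 x 150 mm, with two yellow-capped tubes, 103 mm tall in all; bystander. Origin at the centre of its underside.
- tipbox: Pipette tip box, 87 x 122 x 63 mm; bystander. Origin at the centre of its underside.
- reagent: Amber bottle, 64 mm diameter, 130 mm tall; bystander. Origin at the centre of its underside.
- jar: Small jar, 60 mm diameter, 80 mm tall; bystander. Origin at the centre of its underside.
Mind the look-alikes: they are no part of the job. What is shaped like the part that bears lid_center but turquoise is not meant. Leave any green look-alike of the bowl alone.

How it is judged (in metres and radians):
On the way, in this order (a step that is already met when the one before it is completed fails the run):
1. the lid is tipped up by more than 8 degrees over the bowl (angle between lid_center's own z axis and vertical above 0.14 rad and horizontal distance between lid_center and bowl below 0.08 m), for 0.05 s.
2. the lid lies flat on the mat, let go (z of lid_center in the frame of mat_top below 0.012 m and horizontal distance between lid_center and mat_top below 0.05 m and angle between lid_center's own z axis and vertical below 0.08 rad and contact force between the fingers and lid below 0.05 N), for 0.2 s.
3. the plunger is pulled fully out by the fingers (value of joint plunger above 0.012 m and contact force between the fingers and plunger above 2 N), for 0.3 s.
At the end, for the whole second after the job is handed in: The fingers hold the plunger at least 12 mm out of its 14 mm travel through the last second, while the lid lies flat (within 4.5 degrees), plug down and untouched, on the mat with its centre within 50 mm of the mat's centre (all of step 2 and all of step 3 and contact force between the arm and lid below 0.05 N); the arm keeps its last pose, push and grip.
It fails at once if the lid is let go in the air (contact force between the fingers and lid below 0.01 N and height (world z) of lid_center above 0.06 m and horizontal distance between lid_center and bowl above 0.12 m).
It fails at once if a bystander is moved more than 30 mm (distance of any of weight, boat, rack, tipbox, reagent, jar from where it was at the start of the episode above 0.03 m).
It also fails if it takes over 54 s, if anything falls off the work surface, if the arm or the gripper's body presses on something with over 40 N, if the wrist force passes 120 N, or if a joint passes its speed limit or range.

## Robot

A 6-joint arm with a two-finger parallel gripper is mounted at the origin on the work surface. World frame = base frame: x ahead of the robot, y to its left, z up, the work surface at z = 0. Lengths are in mm, angles in rad, forces in N, time in s.
With the tool pointing down it reaches from about 400 to 925 mm from the base axis. Payload 12.5 kg.
Tool frame: the origin (TCP) lies midway between the tips of the shut fingers; the grasp point (between the pads) lies 19 mm behind it (env.grip_depth is the distance from the TCP to the grasp point, in mm); z points along the fingers, y is the line along which they close (so a half turn about z gives the same grasp; the last joint's range is limited). The gripper opens to 95 mm and grips with 3 to 60 N. Pads are 20 mm wide; open, the fingers measure 119 mm over their backs; the gripper's body (75 mm by 180 mm) begins 59 mm behind the grasp point.
Start: joints at [1.105, 0.491, 1.559, -0, 1.092, -0.106], TCP at [220.039, 585.004, 214.661] pointing down, gripper open.
Joint ranges: [-3.1, 3.1], [-0.84, 2.19], [0.05, 2.79], [-1.13, 4.28], [0.06, 2.93], [-2.69, 2.69]. Speed limits (rad/s): [2.22, 2.22, 2.79, 3.14, 3.14, 3.14].

## Interface

Orientations are given as [roll, pitch, yaw] about the fixed x, y, z axes, in that order (R = Rz(yaw) Ry(pitch) Rx(roll)).
In Python, from cell import monitor, viewer, order, env gives the robot as it stands.
- The arm moves only by the tool move_arm, never from a script. Its argument "moves" is one flat list of numbers, 4 for each row, row after row: the shift along the tool's x, y, z normalised to -1 to 1, where 1 is 0.15 m, then the turn about the tool's z normalised to -1 to 1, where 1 is pi/2 rad. A call has 1 to 10 rows; each row shifts and turns the commanded pose from where the row before left it, along the tool's axes as they then stand; what a row does not reach is not made up. A row lasts 1/8 s, in which the tool goes at most 62.5 mm and 10.7 degrees, less where a joint would pass 70% of its speed; a pose out of reach is approached as far as the arm can. A call with a number of a shift or a turn outside -1 to 1 is refused whole. A call with a gripper value outside its range is refused whole. "claw" is the finger opening in mm, from 0 to 95.1, set as the call begins (left out, the last holds). The fingers move at their own pace and stop on an object; the grip force is fixed at half the most. Time passes only in rows, so rows that do not move let the fingers close. It gives the time, the measured TCP pose, the force, the opening and the grip force at its end, in the units of the state.
- monitor.state(): the state, without advancing time (a new reading comes with each control period).
- viewer.read_camera(name): name is "scene" or "top"; returns the picture (480x640x3 uint8, red, green, blue); there is no depth.
- viewer.camera_info(name): a dict with "K" (3x3 intrinsics, pixels), "dist_coeffs" ([k1, k2, p1, p2, k3] as OpenCV has them; the pictures are not rectified), "camera_from_world" (4x4, takes a point from world to camera coordinates). Camera axes: x right, y down, z forward; pixel columns grow to the right and rows downward; lengths in mm; the calibration is good to about 2 mm. A picture is of the moment at which its call begins. camera_info takes no time and is no camera call.
- order.job_done(): hands the job in; it is judged then, once.
The state is a dict: "t": time; "joints": joint angles; "qvel": joint speeds; "tau": joint torques, N m; "eef_pos": TCP position; "tcp_rot": TCP orientation; "ft_force": force on the tool from outside, world axes, zero at the start; "moment": the same for the moment, N m; "opening": opening from 0.0 (shut) to 1.0 (fully open); "grip_force": force on a finger pad.
Only numpy, scipy, OpenCV 4.12 (cv2) and the standard library are available. Lean on these libraries where they do the work, as an engineer would, in place of code of your own. Each camera call takes 0.05 s, during which the arm holds its last target. There are 200 camera calls.

## Working session

There is one attempt and no reset: what is moved stays moved. The work goes in short steps, Python scripts to look and compute and a tool call to move; the robot and the scene stay as the last step left them, time stands still between calls to the robot, and variables do not carry over. Pictures are saved under pics/ and viewed, at most 10 in all, crops included, and the job is handed in when it is done.

Besides the shell and the picture viewer there is one more tool, called after "Emit:" as name(argument=value, ...) on one line, values as JSON. move_arm: Moves the arm, as the interface text tells. Scaled input: -1 to 1 covers 0.15 m each way for a shift and pi/2 rad each way for a turn. Its arguments: {"type":"object","properties":{"moves":{"type":"array"},"claw":{"type":"number"}},"required":["moves"]}

```bash
mkdir -p pics; cat > h.py <<'E'
import numpy as np, cv2
from cell import monitor, viewer, order, env
def shot(n,f=None):
    im=viewer.read_camera(n)
    if f: cv2.imwrite('pics/'+f,im[:,:,::-1])
    return im
def ray(n,uv):
    c=viewer.camera_info(n);K=np.array(c['K'],float);d=np.array(c['dist_coeffs'],float);T=np.array(c['camera_from_world'],float)
    p=cv2.undistortPoints(np.array(uv,float).reshape(-1,1,2),K,d)[:,0]
    R=T[:3,:3];o=-R.T@T[:3,3];D=np.c_[p,np.ones(len(p))]@R
    return o,D
def onz(n,uv,z):
    o,D=ray(n,uv);return o+D*((z-o[2])/D[:,2])[:,None]
def proj(n,P):
    c=viewer.camera_info(n);T=np.array(c['camera_from_world'],float)
    r=cv2.Rodrigues(T[:3,:3])[0]
    return cv2.projectPoints(np.array(P,float).reshape(-1,1,3),r,T[:3,3],np.array(c['K'],float),np.array(c['dist_coeffs'],float))[0][:,0]
E
python3 - <<'E'
from h import *
shot('top','top0.png');shot('scene','scene0.png');s=monitor.state();print(s)
for n in('top','scene'):print(ray(n,[[320,240]]))
E
```

```text
{'t': 0.1, 'joints': array([ 1.10538492e+00,  4.91479164e-01,  1.55939876e+00,  2.89022252e-05,
        1.09170388e+00, -1.05583023e-01]), 'qvel': array([-1.86622891e-04, -1.14339569e-03, -2.19098401e-03, -3.98654785e-05,
        7.46466977e-04, -9.14425537e-04]), 'tau': array([ 2.32203842e-03, -6.13614750e+01, -2.58605057e+01,  6.94086612e-02,
        4.69570002e-02, -4.58643478e-05]), 'eef_pos': array([219.93371228, 584.78929792, 214.12915224]), 'tcp_rot': array([-3.14061171e+00, -1.29736620e-04,  2.78175087e+00]), 'ft_force': array([-0.19075713, -0.62166272,  0.5903332 ]), 'moment': array([-0.01864357,  0.01039237, -0.07197143]), 'grip_force': 0.0, 'opening': 1.0025328413557983}
(array([ 279.29820253,  -12.9898868 , 1361.80786105]), array([[ 0.16707076, -0.00818971, -0.98608175]]))
(array([1144.57061801,  146.39870529,  770.59840214]), array([[-0.68553623, -0.14532534, -0.71343657]]))
```

View pics/top0.png

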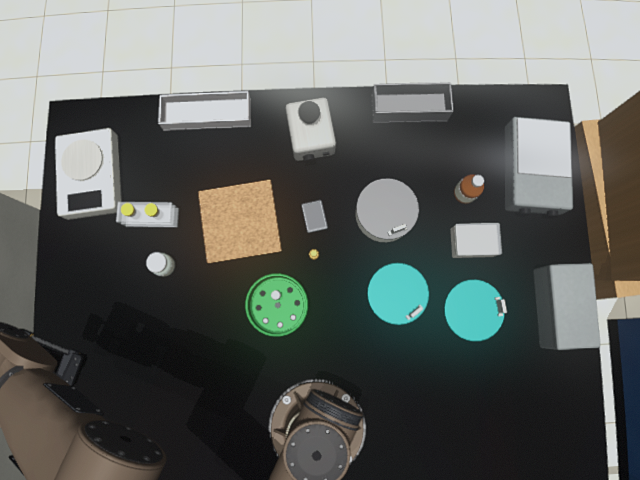

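View pics/scene0.png

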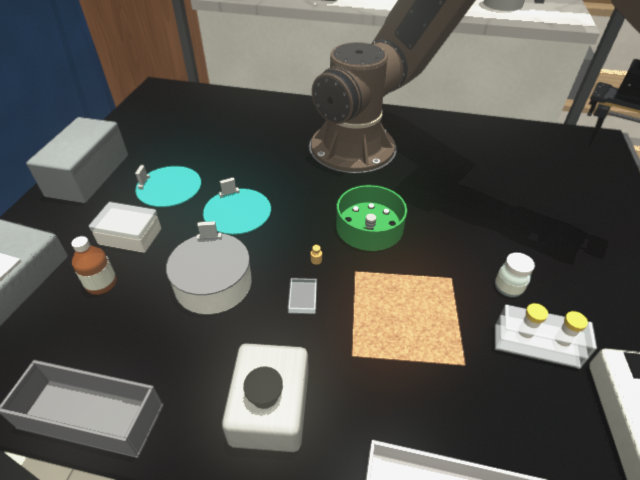

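Candidates for the lid (top view): grey disc at (387,209) on the white bowl with its tab at (397,230), turquoise lids at (398,294) and (474,310), green bowl at (276,305). By the description it is the grey one. The mat is at (240,221). Next: measure, with one close crop.

```bash
python3 - <<'E'
from h import *
t=cv2.imread('pics/top0.png');s=cv2.imread('pics/scene0.png')
hsv=cv2.cvtColor(t,cv2.COLOR_BGR2HSV)
m=((hsv[...,1]<40)&(hsv[...,2]>70)).astype(np.uint8)
m[:, :345]=0;m[:,430:]=0;m[:170]=0;m[250:]=0
c=max(cv2.findContours(m,0,1)[0],key=cv2.contourArea)
print(cv2.minEnclosingCircle(c),cv2.fitEllipse(c))
P=onz('top',c[:,0],70); 
print('circle mm',cv2.minEnclosingCircle(P[:,:2].astype(np.float32)))
# mat
mm=((hsv[...,0]>5)&(hsv[...,0]<25)&(hsv[...,1]>80)&(hsv[...,2]>100)).astype(np.uint8)
mm[:,:185]=0;mm[:,295:]=0;mm[:165]=0;mm[275:]=0
c=max(cv2.findContours(mm,0,1)[0],key=cv2.contourArea)
P=onz('top',c[:,0],3);print('mat',cv2.minAreaRect(P[:,:2].astype(np.float32)))
for n,uv in dict(weight=(314,254),boat=(315,216),reagent=(470,187),tip=(476,240),jar=(160,264),rack=(148,214),green=(276,305),turq=(398,294)).items(): print(n,onz('top',[uv],20)[0].round())
a=cv2.resize(t[170:250,350:430],(400,400),interpolation=cv2.INTER_CUBIC)
b=cv2.resize(s[210:310,160:260],(400,400),interpolation=cv2.INTER_CUBIC)
cv2.imwrite('pics/crop.png',np.hstack([a,b]))
E
```

```text
((386.1632385253906, 210.0038604736328), 32.67566680908203) ((386.443115234375, 209.69635009765625), (61.697444915771484, 64.49701690673828), 37.70915222167969)
circle mm ((576.8804931640625, -203.26806640625), 90.48590087890625)
mat ((573.148193359375, 204.24395751953125), (212.01458740234375, 213.0658721923828), 7.664747714996338)
weight [468.  -6.  20.]
boat [575. -12.  20.]
reagent [ 646. -454.   20.]
tip [ 494. -459.   20.]
jar [453. 423.  20.]
rack [596. 461.  20.]
green [331. 101.  20.]
turq [ 351. -232.   20.]
```

View pics/crop.png

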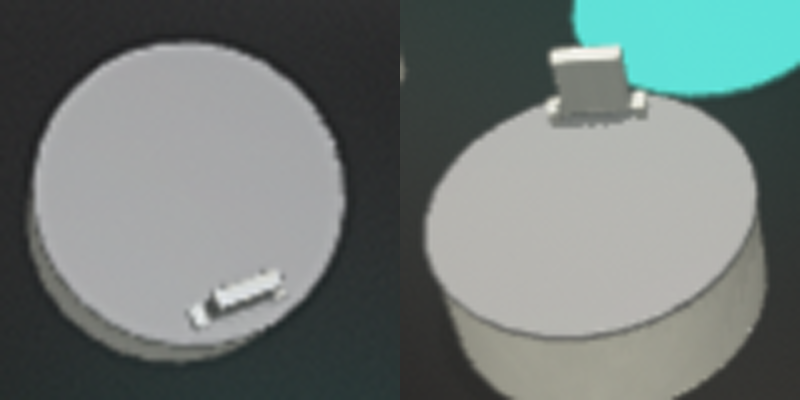

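The crop confirms it: grey lid on a white bowl, tab top centre near top pixel (399.7,227.8) and scene pixel (206.7,223.2), disc centre near top (388,208.4).

```bash
python3 - <<'E'
from h import *
t=cv2.imread('pics/top0.png')
print('tab',onz('top',[(399.7,227.8)],116),onz('scene',[(206.7,223.2)],116))
print('disc',onz('top',[(388,208.4)],72))
# tab top white blob
g=t[:,:,1].astype(int);m=(g>205).astype(np.uint8);m[:, :385]=0;m[:,412:]=0;m[:218]=0;m[236:]=0
c=max(cv2.findContours(m,0,1)[0],key=cv2.contourArea)
P=onz('top',c[:,0],116)[:,:2].astype(np.float32);r=cv2.minAreaRect(P);print(cv2.contourArea(c),r,P.mean(0))
# disc edge via brightness: lid face grey tone
print(t[200,370],t[225,358])
hsv=cv2.cvtColor(t,cv2.COLOR_BGR2HSV)
mm=(g>148).astype(np.uint8)
mm[:, :345]=0;mm[:,430:]=0;mm[:170]=0;mm[250:]=0
c=max(cv2.findContours(mm,0,1)[0],key=cv2.contourArea);h=cv2.convexHull(c)
P=onz('top',h[:,0],72)[:,:2].astype(np.float32);print('disc',cv2.minEnclosingCircle(P),cv2.fitEllipse(P))
# joint geometry
print(monitor.state()['eef_pos'],env.grip_depth)
E
```

```text
tab [[ 516.05689532 -230.06390108  116.        ]] [[ 519.97402849 -227.01697112  116.        ]]
disc [[ 578.44910793 -209.24894333   72.        ]]
21.0 ((517.949462890625, -229.00457763671875), (7.002677917480469, 32.112545013427734), 18.948144912719727) [ 517.707  -228.4484]
[168 168 167] [ 97 103 102]
disc ((579.6887817382812, -207.6663818359375), 83.10411834716797) ((579.6329956054688, -207.4923095703125), (164.9621124267578, 165.15402221679688), 44.568992614746094)
[219.93371228 584.78929792 214.12915224] 18.8
```

Emit:
move_arm(moves=[0,0,-0.06,0.112,0,0,-0.06,0.112,0,0,-0.06,0.112,0,0,-0.06,0.112,0,0,-0.06,0.112], claw=60)

```text
t: 0.72
eef_pos: [220.0, 584.9, 259.6]
tcp_rot: [-3.141, 0.0, 1.896]
ft_force: [-0.1, 0.1, 0.2]
opening: 0.636
grip_force: 0.0
```

Emit:
move_arm(moves=[-0.3,0.094,0,0,-0.3,0.094,0,0,-0.3,0.094,0,0,-0.3,0.094,0,0,-0.3,0.094,0,0,-0.3,0.094,0,0,-0.3,0.094,0,0,-0.3,0.094,0,0,-0.3,0.094,0,0,-0.3,0.094,0,0])

```text
t: 1.98
eef_pos: [500.4, 203.9, 259.5]
tcp_rot: [-3.141, -0.0, 1.902]
ft_force: [1.3, -0.8, -0.3]
opening: 0.632
grip_force: 0.0
```

```bash
cat >> h.py <<'E'
from scipy.spatial.transform import Rotation as Ro
def go(target,n=1,yaw=None):
    "tool-frame normalised shift to put the TCP at target, per row over n rows"
    s=monitor.state();R=Ro.from_euler('xyz',s['tcp_rot'])
    d=R.inv().apply(np.array(target)-s['eef_pos'])/150/n
    print('t',s['t'],'pos',s['eef_pos'].round(1),'rpy',s['tcp_rot'].round(4),'ft',s['ft_force'].round(1),'open',round(s['opening']*95.1,1),'grip',s['grip_force'])
    print('rows',n,d.round(4), '' if yaw is None else ((s['tcp_rot'][2]-yaw)/(np.pi/2)).round(3))
E
python3 - <<'E'
from h import *
go([517,-229,200],10,1.90)
E
```

```text
t 1.975 pos [500.4 203.9 259.5] rpy [-3.1413e+00 -1.0000e-04  1.9021e+00] ft [ 1.3 -0.8 -0.3] open 60.1 grip 0.0
rows 10 [-0.2765 -0.0834  0.0397] 0.001
```

Emit:
move_arm(moves=[-0.276,-0.083,0.04,0,-0.276,-0.083,0.04,0,-0.276,-0.083,0.04,0,-0.276,-0.083,0.04,0,-0.276,-0.083,0.04,0,-0.276,-0.083,0.04,0,-0.276,-0.083,0.04,0,-0.276,-0.083,0.04,0,-0.276,-0.083,0.04,0,-0.276,-0.083,0.04,0])

```text
t: 3.22
eef_pos: [516.5, -228.1, 199.2]
tcp_rot: [-3.141, -0.0, 1.902]
ft_force: [0.7, 0.5, 0.6]
opening: 0.632
grip_force: 0.0
```

```bash
python3 - <<'E'
from h import *
go([517.3,-228.8,83],4,1.90)
E
```

```text
t 3.225 pos [ 516.5 -228.1  199.2] rpy [-3.1414e+00 -4.0000e-04  1.9020e+00] ft [0.7 0.5 0.6] open 60.1 grip 0.0
rows 4 [-0.0017  0.0009  0.1937] 0.001
```

Emit:
move_arm(moves=[-0.002,0.001,0.19,0,-0.002,0.001,0.19,0,-0.002,0.001,0.19,0,-0.002,0.001,0.19,0,0,0,0,0])

```text
t: 3.85
eef_pos: [516.8, -227.1, 83.9]
tcp_rot: [-3.139, -0.003, 1.902]
ft_force: [-0.2, -0.4, 1.1]
opening: 0.629
grip_force: 0.0
```

Emit:
move_arm(moves=[0,0,0,0,0,0,0,0,0,0,0,0,0,0,0,0,0,0,0,0,0,0,0,0], claw=0)

```text
t: 4.6
eef_pos: [517.7, -227.6, 85.7]
tcp_rot: [3.141, -0.0, 1.902]
ft_force: [-0.7, 0.3, 2.0]
opening: 0.107
grip_force: 30.0
```

Emit:
move_arm(moves=[0,0,-0.04,0,0,0,-0.05,0,0,0,-0.05,0,0,0,-0.05,0,0,0,-0.05,0,0,0,-0.05,0,0,0,-0.04,0,0,0,0,0])

```text
t: 5.6
eef_pos: [517.7, -227.6, 135.5]
tcp_rot: [3.141, 0.0, 1.902]
ft_force: [-0.2, 0.0, -2.8]
opening: 0.103
grip_force: 30.0
```

Emit:
move_arm(moves=[0,0,-0.06,0,0,0,-0.06,0,0,0,-0.08,0,0,0,-0.08,0,0,0,-0.1,0,0,0,-0.1,0,0,0,-0.1,0,0,0,-0.1,0,0,0,0,0])

```text
t: 6.72
eef_pos: [518.0, -227.8, 238.4]
tcp_rot: [3.14, 0.002, 1.902]
ft_force: [0.3, 0.5, -2.8]
opening: 0.102
grip_force: 30.0
```

```bash
python3 - <<'E'
from h import *
shot('scene','s1.png')
go([511,183,240],10,1.90)
E
```

```text
t 6.775 pos [ 517.7 -227.6  237.5] rpy [3.1411e+00 5.0000e-04 1.9021e+00] ft [ 0.2 -0.9 -2.5] open 9.9 grip 29.99604821205139
rows 10 [ 0.2603  0.0848 -0.0018] 0.001
```

View pics/s1.png

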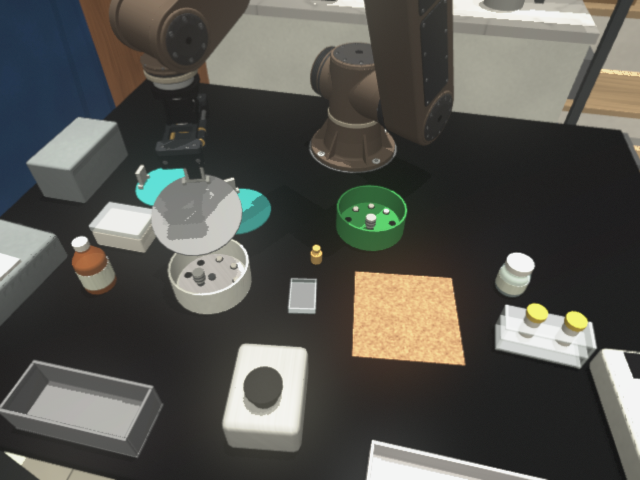

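Emit:
move_arm(moves=[0.1,0.033,0,0,0.2,0.065,0,0,0.26,0.085,0,0,0.26,0.085,0,0,0.26,0.085,0,0,0.26,0.085,0,0,0.26,0.085,0,0,0.26,0.085,0,0,0.26,0.085,0,0,0.26,0.085,0,0])

```text
t: 8.02
eef_pos: [510.9, 150.0, 236.6]
tcp_rot: [-3.14, -0.0, 1.902]
ft_force: [0.5, -0.6, -1.4]
opening: 0.104
grip_force: 30.0
```

Emit:
move_arm(moves=[0.15,0.049,0,0,0.07,0.023,0,0,0,0,0.1,0,0,0,0.15,0,0,0,0.15,0,0,0,0.15,0,0,0,0.1,0,0,0,0,0])

```text
t: 9.02
eef_pos: [510.9, 182.1, 138.5]
tcp_rot: [-3.139, -0.0, 1.901]
ft_force: [0.3, -0.2, -2.4]
opening: 0.106
grip_force: 30.0
```

```bash
python3 - <<'E'
from h import *
go([511,183,29],10,1.90)
E
```

```text
t 9.025 pos [510.9 182.1 138.5] rpy [-3.1393e+00 -3.0000e-04  1.9015e+00] ft [ 0.3 -0.2 -2.4] open 10.0 grip 29.995923936367035
rows 10 [0.0006 0.0004 0.073 ] 0.001
```

Emit:
move_arm(moves=[0,0,0.1,0,0,0,0.1,0,0,0,0.1,0,0,0,0.1,0,0,0,0.08,0,0,0,0.08,0,0,0,0.06,0,0,0,0.05,0,0,0,0.04,0,0,0,0,0])

```text
t: 10.28
eef_pos: [511.4, 182.7, 32.9]
tcp_rot: [-3.141, -0.0, 1.902]
ft_force: [-0.9, -0.4, -0.6]
opening: 0.101
grip_force: 30.0
```

Emit:
move_arm(moves=[0,0,0.01,0,0,0,0,0])

```text
t: 10.52
eef_pos: [511.5, 182.7, 31.8]
tcp_rot: [3.141, -0.0, 1.902]
ft_force: [-0.3, 0.3, -1.7]
opening: 0.103
grip_force: 30.0
```

Emit:
move_arm(moves=[0,0,0.01,0,0,0,0,0,0,0,0,0])

```text
t: 10.9
eef_pos: [511.4, 182.7, 30.2]
tcp_rot: [3.141, -0.0, 1.902]
ft_force: [-0.3, -1.2, -1.5]
opening: 0.103
grip_force: 30.0
```

Emit:
move_arm(moves=[0,0,0.007,0,0,0,0,0,0,0,0,0])

```text
t: 11.28
eef_pos: [511.3, 182.7, 29.0]
tcp_rot: [-3.142, -0.0, 1.902]
ft_force: [-0.5, -0.1, -0.7]
opening: 0.101
grip_force: 30.0
```

Emit:
move_arm(moves=[0,0,0.007,0,0,0,0,0,0,0,0,0])

```text
t: 11.65
eef_pos: [511.4, 182.7, 28.7]
tcp_rot: [3.141, 0.0, 1.902]
ft_force: [-1.5, -0.9, 8.0]
opening: 0.106
grip_force: 30.0
```

Contact: the lid is down. Release and rise.

Emit:
move_arm(moves=[0,0,0,0,0,0,0,0,0,0,0,0,0,0,0,0], claw=50)

```text
t: 12.15
eef_pos: [511.4, 182.7, 28.0]
tcp_rot: [3.142, -0.0, 1.902]
ft_force: [0.2, -0.5, -0.1]
opening: 0.467
grip_force: 0.0
```

Emit:
move_arm(moves=[0,0,-0.15,0,0,0,-0.25,0,0,0,-0.25,0,0,0,-0.25,0,0,0,-0.2,0,-0.2,0,0,0,-0.3,0,0,0,-0.3,0,0,0,-0.3,0,0,0,0,0,0,0])

```text
t: 13.4
eef_pos: [565.7, 24.3, 192.8]
tcp_rot: [3.142, 0.0, 1.899]
ft_force: [0.2, 0.3, -0.2]
opening: 0.524
grip_force: 0.0
```

```bash
python3 - <<'E'
from h import *
t=shot('top','t2.png');s=shot('scene','s2.png')
a=cv2.resize(t[165:265,337:437],(400,400),interpolation=cv2.INTER_CUBIC)
b=cv2.resize(s[220:320,160:260],(400,400),interpolation=cv2.INTER_CUBIC)
c=t[150:350,100:500];d=s[180:380,240:640]
cv2.imwrite('pics/c2.png',np.vstack([np.hstack([a,b]),np.hstack([c,d])])[:,:,::-1])
go([0,0,0])
E
```

```text
t 13.5 pos [564.8  26.6 192.8] rpy [-3.1412e+00 -4.0000e-04  1.9011e+00] ft [0.3 0.6 0.4] open 50.0 grip 0.0
rows 1 [ 1.0533 -3.6189  1.2872]
```

View pics/c2.png

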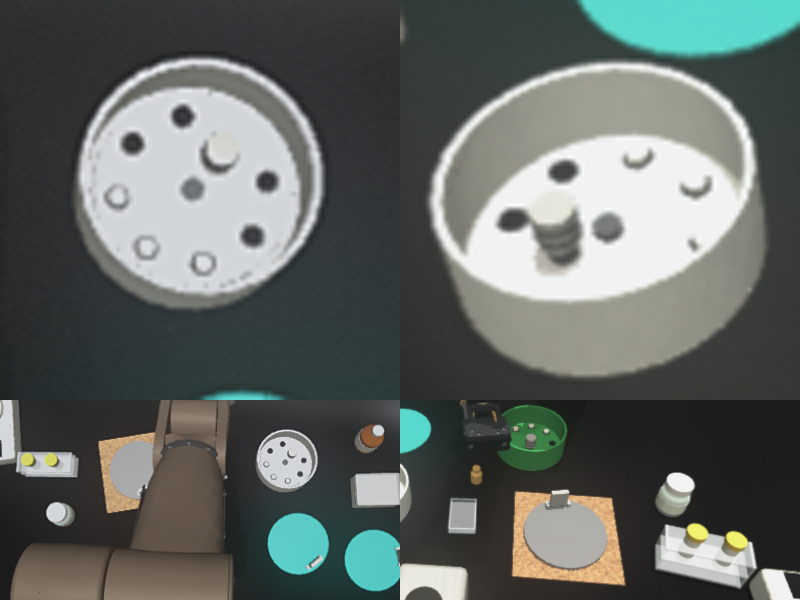

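The lid lies flat on the mat, near its middle. The plunger knob is clear: top face at about top pixel (392.2,202.5) and scene pixel (198.8,272).

```bash
python3 - <<'E'
from h import *
print(onz('top',[(392.2,202.5)],56),onz('scene',[(198.8,272)],56),onz('top',[(387,209.5)],64))
t=cv2.imread('pics/t2.png')
s=cv2.imread('pics/s2.png');h=cv2.cvtColor(s,cv2.COLOR_BGR2HSV)
m=((h[...,1]<40)&(h[...,2]>80)).astype(np.uint8);m[:,:362]=0;m[:,448:]=0;m[:275]=0;m[352:]=0
c=max(cv2.findContours(m,0,1)[0],key=cv2.contourArea);P=onz('scene',c[:,0],13)[:,:2].astype(np.float32);print(cv2.fitEllipse(P))
go([590,-216,150],6)
E
```

```text
[[ 598.32850402 -224.08475609   56.        ]] [[ 602.38360703 -221.07618587   56.        ]] [[ 577.33428744 -207.58714243   64.        ]]
((573.8397216796875, 200.9737091064453), (161.45733642578125, 173.08201599121094), 100.48956298828125)
t 13.5 pos [564.8  26.6 192.8] rpy [-3.1412e+00 -4.0000e-04  1.9011e+00] ft [0.3 0.6 0.4] open 50.0 grip 0.0
rows 6 [-0.264  -0.0609  0.0475]
```

Emit:
move_arm(moves=[-0.206,-0.039,0.06,0,-0.206,-0.039,0.06,0,-0.206,-0.039,0.06,0,-0.206,-0.039,0.06,0,-0.206,-0.039,0.06,0,-0.206,-0.039,0.06,0,-0.206,-0.039,0.06,0,-0.206,-0.039,0.06,0,0,0,0,0])

```text
t: 14.62
eef_pos: [601.1, -222.5, 120.2]
tcp_rot: [-3.141, -0.001, 1.901]
ft_force: [-0.2, -0.1, 0.6]
opening: 0.526
grip_force: 0.0
```

```bash
python3 - <<'E'
from h import *
go([600.3,-222.6,28],6)
E
```

```text
t 14.625 pos [ 601.1 -222.5  120.2] rpy [-3.1408e+00 -9.0000e-04  1.9014e+00] ft [-0.2 -0.1  0.6] open 50.1 grip 0.0
rows 6 [ 1.000e-04 -8.000e-04  1.024e-01]
```

Emit:
move_arm(moves=[0,0,0.102,0,0,0,0.102,0,0,0,0.102,0,0,0,0.102,0,0,0,0.1,0,0,0,0.09,0,0,0,0,0])

```text
t: 15.5
eef_pos: [600.8, -222.1, 30.1]
tcp_rot: [-3.14, -0.001, 1.902]
ft_force: [0.0, 0.4, -0.4]
opening: 0.527
grip_force: 0.0
```

Emit:
move_arm(moves=[0,0,0,0,0,0,0,0,0,0,0,0,0,0,0,0,0,0,0,0], claw=0)

```text
t: 16.12
eef_pos: [600.4, -222.7, 31.8]
tcp_rot: [-3.14, -0.0, 1.902]
ft_force: [-6.1, -3.1, 4.7]
opening: 0.244
grip_force: 30.0
```

Emit:
move_arm(moves=[0,-0.008,0,0,0,0,-0.02,0,0,0,-0.02,0,0,0,-0.02,0,0,0,-0.02,0,0,0,0,0,0,0,0,0])

```text
t: 17.0
eef_pos: [600.2, -222.7, 43.3]
tcp_rot: [3.141, 0.0, 1.902]
ft_force: [4.5, -2.0, -7.2]
opening: 0.245
grip_force: 30.0
```

Emit:
move_arm(moves=[0,0,-0.012,0,0,0,0,0,0,0,0,0])

```text
t: 17.38
eef_pos: [600.2, -222.7, 45.1]
tcp_rot: [3.141, 0.0, 1.902]
ft_force: [4.9, -1.7, -10.0]
opening: 0.246
grip_force: 30.0
```

Emit:
move_arm(moves=[0,0,-0.007,0,0,0,0,0,0,0,0,0])

```text
t: 17.75
eef_pos: [600.1, -222.7, 45.9]
tcp_rot: [3.141, -0.0, 1.902]
ft_force: [5.6, -2.6, -12.2]
opening: 0.248
grip_force: 30.0
```

Emit:
move_arm(moves=[0,0,0,0,0,0,0,0,0,0,0,0,0,0,0,0])

```text
t: 18.25
eef_pos: [600.1, -222.7, 45.9]
tcp_rot: [3.141, -0.0, 1.902]
ft_force: [5.1, -2.0, -11.5]
opening: 0.248
grip_force: 30.0
```

```bash
python3 - <<'E'
from h import *
s=shot('scene');a=cv2.resize(s[220:320,160:260],(400,400),interpolation=cv2.INTER_CUBIC)
b=cv2.resize(s[250:400,330:480],(400,400));cv2.imwrite('pics/c3.png',np.hstack([a,b])[:,:,::-1]);go([0,0,0])
E
```

```text
t 18.3 pos [ 600.2 -222.7   45.9] rpy [ 3.1414 -0.      1.9021] ft [  5.3  -1.7 -11.7] open 23.1 grip 29.997260570526123
rows 1 [ 2.7054 -3.3005  0.3057]
```

View pics/c3.png

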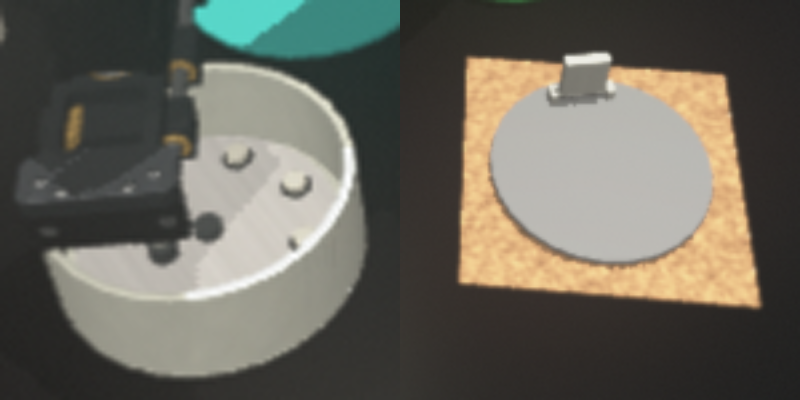

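Emit:
move_arm(moves=[0,0,-0.008,0,0,0,0,0,0,0,0,0,0,0,0,0])

```text
t: 18.8
eef_pos: [600.0, -222.6, 46.0]
tcp_rot: [-3.141, -0.001, 1.902]
ft_force: [7.7, -4.2, -20.9]
opening: 0.249
grip_force: 30.0
```

The plunger is on its stop: the TCP no longer rises while the force climbs to 21 N without slipping. Handing in.

```bash
python3 -c "
from h import *
go([600,-222,46]);print(order.job_done())"
```

```text
t 18.8 pos [ 600.  -222.6   46. ] rpy [-3.1413e+00 -6.0000e-04  1.9020e+00] ft [  7.7  -4.2 -20.9] open 23.7 grip 29.99119609594345
rows 1 [0.0041 0.0011 0.0002] 
the job is handed in; nothing more can be done
None
```

The job is handed in at 18.8 s: the lid lies flat near the middle of the cork mat and the gripper is holding the plunger at its upper stop; the hand-in call returned no verdict.

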